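# Turn the rack's corner cap to its key and press it home

## Robot

A 6-joint arm with a two-finger parallel gripper is mounted at the origin on the work surface. World frame = base frame: x ahead of the robot, y to its left, z up, the work surface at z = 0. Lengths are in mm, angles in rad, forces in N, time in s.
With the tool pointing down it reaches from about 275 to 975 mm from the base axis. Payload 8.4 kg.
Tool frame: the origin (TCP) lies midway between the tips of the shut fingers; the grasp point (between the pads) lies behind it (env.grip_depth is the z of the grasp point in the tool frame, in mm); z points along the fingers, y is the line along which they close (so a half turn about z gives the same grasp; the last joint's range is limited). The gripper opens to 92 mm and grips with 3 to 60 N. Pads are 20 mm wide; open, the fingers measure 128 mm over their backs; the gripper's body (75 mm by 189 mm) begins 69 mm behind the grasp point.
Start: joints at [1.17, 0.353, 1.633, -0, 1.155, -0.002], TCP at [242.694, 575.958, 214.583] pointing down, gripper open.
Joint ranges: [-2.63, 2.63], [-0.92, 2.1], [0.06, 2.66], [-1.3, 4.44], [0, 2.69], [-3.02, 3.02]. Speed limits (rad/s): [2.22, 2.22, 2.79, 3.14, 3.14, 3.14].

## Interface

Orientations are given as a rotation vector (axis times angle).
In Python, from workcell import env gives the robot as it stands.
- The arm moves only by the tool jog_arm, never from a script. Its argument "deltas" is a list of rows, each a list of 4 numbers: the shift along the tool's x, y, z in mm, then the turn about the tool's z in degrees. In form: [[dx, dy, dz, roll], ...]. A call has 1 to 8 rows; each row is the pose to reach, as a shift and turn from the pose commanded when the call began, along the tool's axes at that moment; what a row does not reach only later rows make up. A row lasts 1/12 s, in which the tool goes at most 41.7 mm and 7.16 degrees, less where a joint would pass 70% of its speed; a pose out of reach is approached as far as the arm can. A call with a gripper value outside its range is refused whole. "grip" is the finger opening in mm, from 0 to 91.9, set as the call begins (left out, the last holds). The fingers move at their own pace and stop on an object; "force" is the grip in N (left out, the last holds). Time passes only in rows, so rows that repeat a pose let the fingers close. It gives the time, the measured TCP pose, the force, the opening and the grip force at its end, in the units of the state.
- env.sense(): the state, without advancing time (a new reading comes with each control period).
- env.snapshot(name): name is "scene" or "side" or "wrist"; returns a dict with "img" (384x512x3 uint8, red, green, blue), "vfov" (degrees; the focal length in pixels is half the picture's height over the tangent of half this angle, whatever the lens; pixels are square), "cx", "cy" (the principal point, pixels), "rvec" (rotation vector, rad) and "tvec" (3), from world to camera coordinates, as OpenCV has them; the wrist camera has in their place "T_tool_cam" (4x4, takes a point from camera to tool coordinates, whose origin is the TCP and whose axes are the flange's). Camera axes: x right, y down, z forward; pixel columns grow to the right and rows downward; lengths in mm; the calibration is good to about 2 mm. A picture is of the moment at which its call begins: read the wrist's pose just before it. There is no depth.
- env.sign_off(): hands the job in; it is judged then, once.
The state is a dict: "t": time; "joint_pos": joint angles; "joint_velocities": joint speeds; "joint_torque": joint torques, N m; "eef_pos": TCP position; "tcp_rot": TCP orientation; "wrist_force": force on the tool from outside, world axes, zero at the start; "moment": the same for the moment, N m; "grip_width": finger opening in mm; "grasp_force": force on a finger pad.
Only numpy, scipy, OpenCV 4.12 (cv2) and the standard library are available. Lean on these libraries where they do the work, as an engineer would, in place of code of your own. Each camera call takes 0.05 s, during which the arm holds its last target. There are 200 camera calls.

## Task

One of the four blue corner caps on the steel shoe rack still stands proud, because its notch is not over the yellow key on the post. With a fingertip, push that cap round by its white pegs until the notch meets the key, then press it down until it is fully home like the other three. Never lift the cap off its post, and leave the other things where they are.

Things in the scene. Friction and masses are not known exactly. Their poses are not given: they have to be found in the camera images.
- cap: the loose blue plastic cap to turn and seat: a disc 92 mm across, 30 mm thick, about 250 g. Origin: centre of its underside; z up; +x points at its notch, its two pegs stand on +y and -y. A blind bore underneath (22.4 mm wide, 25 mm deep) sits with 1.2 mm play all round over a slick stub on the post, so the cap turns freely on the stub, either way, without a stop, with little friction, and stays where it is left
- cap_top (a point): centre of the cap's flat top, 30 mm above its underside; free of pegs to 29 mm radius, the place to press. Over the key, about 7 N slides the cap and the tight, slick black plastic ring that carries it down by 10 mm, and they stay down; anywhere else the key stops the cap after about 2 mm
- notch (a point): the mouth of the cap's notch, at the height of the cap's top, 46 mm from the cap's axis. The notch is cut right through the thickness, 14 mm wide and 22 mm deep from the rim inwards, straight-sided
- peg_a (a point): centre of the top of one white upright peg on the cap, 10 mm in diameter, 12 mm high above the cap's top, 34 mm from the cap's axis, a quarter turn anticlockwise (seen from above) from the notch
- peg_b (a point): the same for the other peg, a quarter turn clockwise from the notch
- seat_centre (a point): fixed: the point on the post's axis at the top face of the round steel flange (136 mm across, 12 mm thick) under the cap. +x points at the key, z up. At the start the cap's underside is 10 mm above this face; seated it lies on this face, and the cap's top is then 30 mm above it
- key (a point): fixed: outer end, on top, of the yellow key, a radial rib on the flange, 8 mm wide with rounded top, 8 mm high above the flange, reaching from 30 to 68 mm from the post's axis, so that it sticks out past the cap's rim and shows from above; this point is 66 mm from the axis. The notch goes over it with 3 mm to spare on each side
- rack: fixed: the galvanised rack tier. Origin: foot of the post that carries the proud cap; z up. The other three posts, with caps of the same look already seated (fixed), stand at (200, 0), (0, -360) and (200, -360) mm in its frame; their cap tops are 152 mm above the table, peg tops 164 mm. Its shelf lies 50 mm above the table, and holds the two shoe trees
- shoe_tree_a: grey plastic shoe tree on the rack's shelf, about 66 x 190 x 66 mm, origin under its middle; leave alone
- shoe_tree_b: the other shoe tree on the rack's shelf, same size; leave alone
- boot_brush: red boot brush with black bristles on the table, 210 x 45 x 40 mm, origin under its middle, long along its x; leave alone
- shoe_horn: flat stainless steel shoe horn on the table, 210 x 40 x 6 mm, long along its x; leave alone
- green_pot: small green ceramic pot on the table, 104 mm across, 85 mm high, origin under its centre; leave alone
- polish_tin: round polish tin with a bare metal lid on the table, 80 mm across, 32 mm high, origin under its centre; leave alone
Mind the look-alikes: they are no part of the job. What is meant by the cap is not brown or green, and is the smaller of those in its own colour.

How it is judged (in metres and radians):
At the end, for the whole second after the job is handed in: The cap sits over its key with its top no more than 33.5 mm above the flange (30 mm when hard down), centred on the post within 5 mm, the notch end within 25 mm of the key's end in plan (20 mm when exact), level within 0.06 rad and at rest (z of cap_top in the frame of seat_centre between 0.025 and 0.0335 m and horizontal distance between cap_top and seat_centre below 0.005 m and horizontal distance between notch and key below 0.025 m and angle between cap_top's own z axis and vertical below 0.06 rad and linear speed of cap below 0.01 m/s); the robot touches nothing.
It fails at once if the cap was lifted on its post by more than 9 mm (z of cap_top in the frame of seat_centre above 0.049 m).
It fails at once if the cap was tipped over (angle between cap_top's own z axis and vertical above 0.4 rad).
It fails at once if a shoe tree, the brush, the shoe horn, the pot or the polish tin was moved by more than 25 mm (distance of any of shoe_tree_a, shoe_tree_b, boot_brush, shoe_horn, green_pot, polish_tin from where it was at the start of the episode above 0.025 m).
It also fails if it takes over 72 s, if anything falls off the work surface, if the arm or the gripper's body presses on something with over 40 N, if the wrist force passes 120 N, or if a joint passes its speed limit or range.

## Working session

There is one attempt and no reset: what is moved stays moved. The work goes in short steps, Python scripts to look and compute and a tool call to move; the robot and the scene stay as the last step left them, time stands still between calls to the robot, and variables do not carry over. Pictures are saved under pics/ and viewed, at most 10 in all, crops included, and the job is handed in when it is done.

Besides the shell and the picture viewer there is one more tool, called after "Call:" as name(argument=value, ...) on one line, values as JSON. jog_arm: Moves the arm, as the interface text tells. Its arguments: {"type":"object","properties":{"deltas":{"type":"array","items":{"type":"array","items":{"type":"number"}}},"grip":{"type":"number"},"force":{"type":"number"}},"required":["deltas"]}

```bash
mkdir -p pics; ls
cat > h.py <<'E'
import numpy as np, cv2
from scipy.spatial.transform import Rotation as R
from workcell import env
def snap(name, fn=None):
    s=env.sense(); d=env.snapshot(name); img=np.array(d["img"])
    f=img.shape[0]/2/np.tan(np.radians(d["vfov"])/2)
    K=np.array([[f,0,d["cx"]],[0,f,d["cy"]],[0,0,1]])
    if "rvec" in d:
        Rc=R.from_rotvec(np.ravel(d["rvec"])).as_matrix().T; o=-Rc@np.ravel(d["tvec"])
    else:
        Tt=np.eye(4); Tt[:3,:3]=R.from_rotvec(s["tcp_rot"]).as_matrix(); Tt[:3,3]=s["eef_pos"]
        T=Tt@np.array(d["T_tool_cam"]); Rc=T[:3,:3]; o=T[:3,3]
    if fn: cv2.imwrite("pics/"+fn,img[:,:,::-1])
    return img,K,Rc,o
def ray(c,px,z):
    img,K,Rc,o=c
    d=Rc@np.linalg.inv(K)@np.array([px[0],px[1],1.]); return o+d*(z-o[2])/d[2]
def proj(c,p):
    img,K,Rc,o=c; q=K@(Rc.T@(np.array(p,float)-o)); return q[:2]/q[2]
E
python3 - <<'E'
from h import *
a=snap("scene")[0];b=snap("side")[0];w=snap("wrist","w0.png")
cv2.imwrite("pics/s0.png",cv2.resize(a,(800,600))[:,:,::-1]);cv2.imwrite("pics/d0.png",cv2.resize(b,(800,600))[:,:,::-1])
s=env.sense();print(s["eef_pos"],s["tcp_rot"],s["grip_width"],env.grip_depth)
E
```

```text
pics
[242.56368823 575.62796695 214.05028836] [-6.22327676e-01 -3.07911041e+00  1.53095450e-03] 92.1393990776584 -18.700000000000003
```

View pics/s0.png

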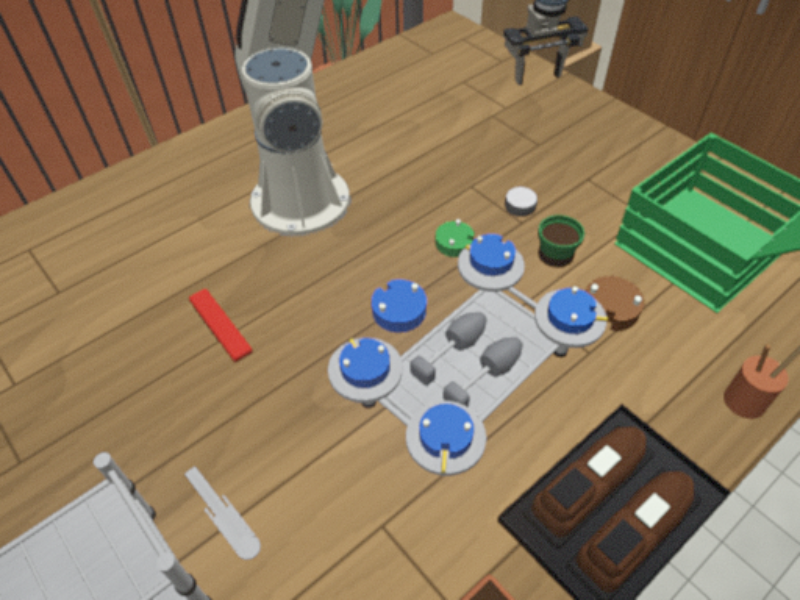

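View pics/d0.png

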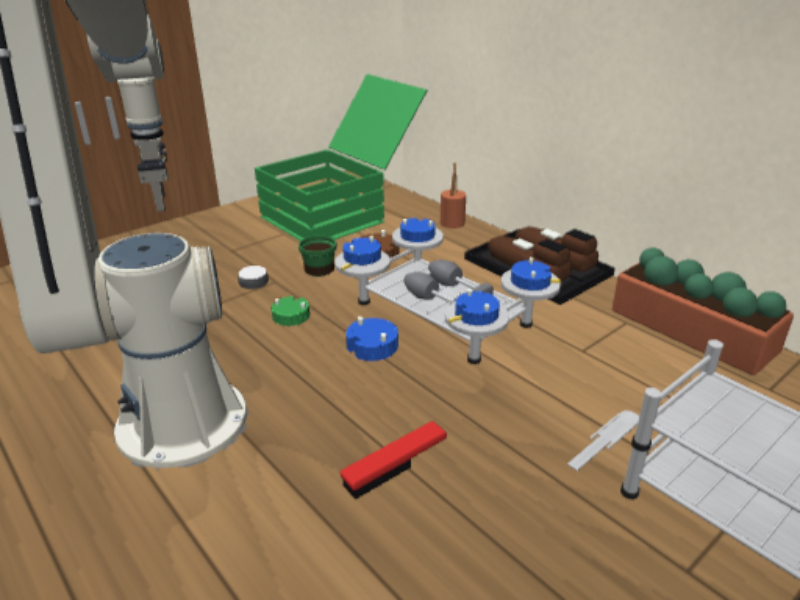

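Scene picture (800x600): four rack caps at about (492,253), (573,310), (364,360) and (446,430). The large blue cap at (400,303) lies on the table, so it is a look-alike. The proud cap needs a zoom.

Run:
```python
from h import *
c=snap("scene");d=snap("side");k=.64
P=[(492,250),(573,305),(364,355),(446,425)]
W=[ray(c,(p[0]*k,p[1]*k),152) for p in P]
for w in W: print(w.round(), np.round(proj(d,w)/k))
t=[]
for w in W:
    col=[]
    for cc in (c,d):
        u,v=proj(cc,w).astype(int); r=32
        col.append(cv2.resize(cc[0][v-r:v+r,u-r:u+r],(200,200),interpolation=cv2.INTER_CUBIC))
    t.append(np.vstack(col))
cv2.imwrite("pics/z.png",np.hstack(t)[:,:,::-1])
```

```text
[539. 126. 152.] [358. 249.]
[743. 139. 152.] [417. 224.]
[ 571. -234.  152.] [474. 302.]
[ 773. -219.  152.] [530. 269.]
```

View pics/z.png

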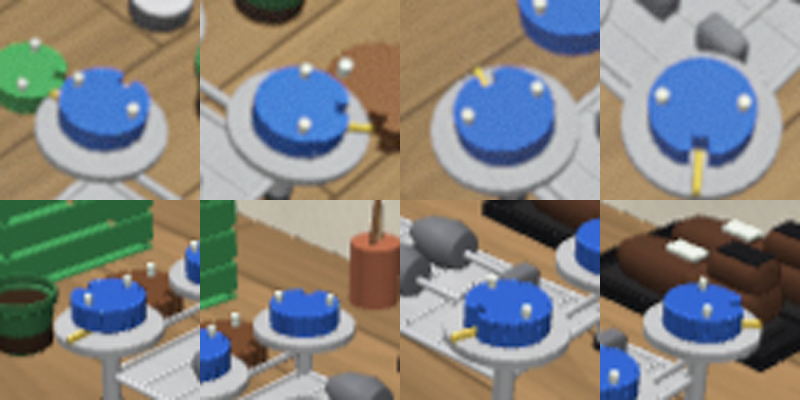

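The proud cap is the one near (539,126): its key points left in the scene view and its notch up-right. I'll go above it for a close look.

```bash
cat >> h.py <<'E'
def delta(p):  # world target TCP -> tool-axes shift
    s=env.sense(); return (R.from_rotvec(s["tcp_rot"]).as_matrix().T@(np.array(p)-s["eef_pos"])).round(1)
E
python3 - <<'E'
from h import *
c=snap("scene");k=.64
w=ray(c,(492*k,250*k),162);print(w.round())
d=env.snapshot("wrist");print(np.array(d["T_tool_cam"]).round(2),d["vfov"])
print(delta([w[0],w[1],330])); print(R.from_rotvec(env.sense()["tcp_rot"]).as_matrix().round(2))
E
```

```text
[546. 118. 162.]
[[  -0.     -0.97   -0.24   65.63]
 [   1.      0.     -0.     -0.64]
 [   0.     -0.24    0.97 -170.08]
 [   0.      0.      0.      1.  ]] 67.98558798093642
[-456.8 -303.9 -115.5]
[[-0.92  0.39 -0.  ]
 [ 0.39  0.92 -0.  ]
 [ 0.   -0.   -1.  ]]
```

Call:
jog_arm(deltas=[[-30,-20,-60,0],[-60,-40,-75,0],[-90,-60,-75,0],[-120,-80,-75,0],[-150,-100,-75,0],[-180,-120,-75,0],[-210,-140,-75,0],[-240,-160,-75,0]], grip=0)

```text
t: 1.02
eef_pos: [402.5, 333.6, 289.9]
tcp_rot: [0.622, 3.079, 0.001]
wrist_force: [0.8, 0.8, 0.1]
grip_width: 40.5
grasp_force: 0.0
```

Call:
jog_arm(deltas=[[-30,-20,0,0],[-60,-40,0,0],[-90,-60,0,0],[-120,-80,0,0],[-150,-100,0,0],[-180,-120,0,0],[-212,-144,0,0],[-217,-144,0,0]])

```text
t: 1.68
eef_pos: [548.1, 113.5, 289.6]
tcp_rot: [0.627, 3.077, -0.003]
wrist_force: [-1.0, -0.4, -0.4]
grip_width: 0.6
grasp_force: 0.0
```

Run:
```python
from h import *
s=env.sense();print(s["t"],s["eef_pos"],s["tcp_rot"],s["joint_pos"],s["wrist_force"])
c=snap("wrist"); cv2.imwrite("pics/w1.png",cv2.resize(c[0],(800,600),interpolation=cv2.INTER_CUBIC)[:,:,::-1])
```

```text
1.6833 [548.05830117 113.50916947 289.62561105] [ 6.26710590e-01  3.07678309e+00 -2.76380390e-03] [ 0.20299476  0.18598729  1.68770636 -0.00236758  1.26709327 -0.96521183] [-1.00261636 -0.38484954 -0.350124  ]
```

View pics/w1.png

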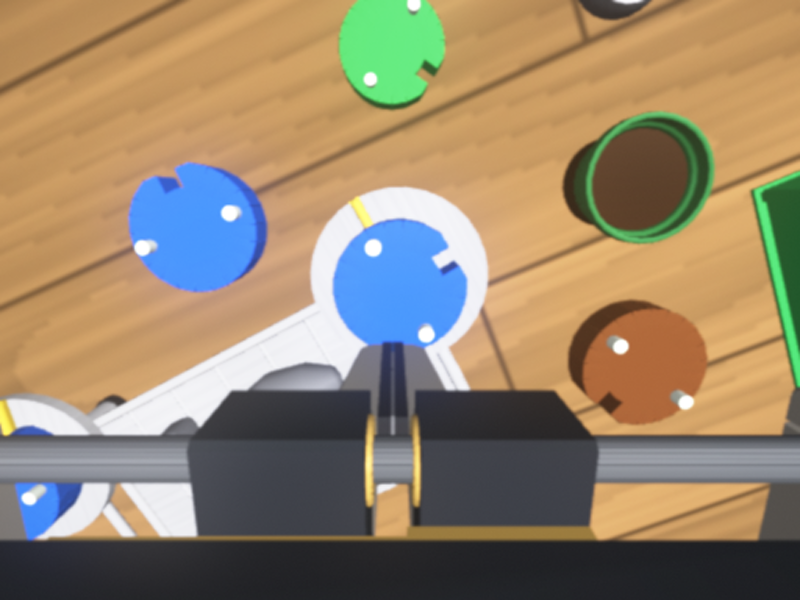

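Wrist view: pegs at (373,247) and (427,334), notch mouth about (452,257), key's outer end about (357,202), cap rim x 333–467.

Run:
```python
from h import *
c=snap("wrist");k=.64
f=lambda u,v,z: ray(c,((u+.5)*k-.5,(v+.5)*k-.5),z)[:2]
hsv=cv2.cvtColor(c[0],cv2.COLOR_RGB2HSV)
A=f(373,247,174);B=f(427,334,174);N=f(452,258,162);Ke=f(357,202,130)
# flange ellipse by its outline points
F=[f(311,272,122),f(488,272,122),f(399,187,122)]
print("A",A,"B",B,"mid",(A+B)/2,np.linalg.norm(A-B),"N",N,"K",Ke)
print("flange", F, (F[0]+F[1])/2)
C=(A+B)/2
ang=lambda p:np.degrees(np.arctan2(*(p-C)[::-1]))
print(ang(A)-90,ang(B)+90,ang(N),"key",ang(Ke),np.linalg.norm(Ke-C))
```

```text
A [510.60781137 116.8141554 ] B [578.14046481 126.76937271] mid [544.37413809 121.79176405] 68.26247601691901 N [539.11388025 161.60543842] K [480.0813795  115.51446087]
flange [array([513.78371245,  61.03366807]), array([566.98055809, 185.89460202]), array([482.21746935, 147.61395384])] [540.38213527 123.46413505]
-261.61422982833733 98.38577017166264 97.52643430700043 key -174.42353057755938 64.59847786395798
```

```bash
cat >> h.py <<'E'
C=np.array([544.4,121.8])
def polar(th,off,r=34): # fingertip centre, off mm behind peg angle th (deg)
    t=np.radians(th); return C+r*np.array([np.cos(t),np.sin(t)])-off*np.array([-np.sin(t),np.cos(t)])
def yaw(): # world angle of tool x
    x=R.from_rotvec(env.sense()["tcp_rot"]).as_matrix()[:,0]; return np.degrees(np.arctan2(x[1],x[0]))
E
python3 - <<'E'
from h import *
print(yaw(), "roll",yaw()-98.4, delta([*polar(188.4,26),200]))
E
```

```text
156.97436472554767 roll 58.57436472554767 [46.3  7.9 89.4]
```

Call:
jog_arm(deltas=[[12,2,15,7],[24,4,30,14],[36,6,45,21],[46,8,60,28],[46,8,70,35],[46,8,80,42],[46,8,89,49],[46,8,89,56]])

```text
t: 2.45
eef_pos: [504.3, 145.0, 198.9]
tcp_rot: [-1.999, -2.421, 0.003]
wrist_force: [-1.0, 0.5, -0.6]
grip_width: 0.3
grasp_force: 0.0
```

Call:
jog_arm(deltas=[[0,0,0,2.5],[0,0,0,2.5],[0,0,0,2.5]])

```text
t: 2.7
eef_pos: [505.8, 144.8, 200.7]
tcp_rot: [-2.043, -2.386, -0.0]
wrist_force: [-0.2, 0.1, -0.2]
grip_width: 0.4
grasp_force: 0.0
```

Run:
```python
from h import *
print(yaw(), delta([*polar(188.4,24),166]),env.sense()["wrist_force"])
c=snap("wrist"); cv2.imwrite("pics/w2.png",cv2.resize(c[0],(800,600),interpolation=cv2.INTER_CUBIC)[:,:,::-1])
```

```text
98.83771482184007 [-4.4  0.8 34.7] [-0.15568878  0.09251286 -0.15569912]
```

View pics/w2.png

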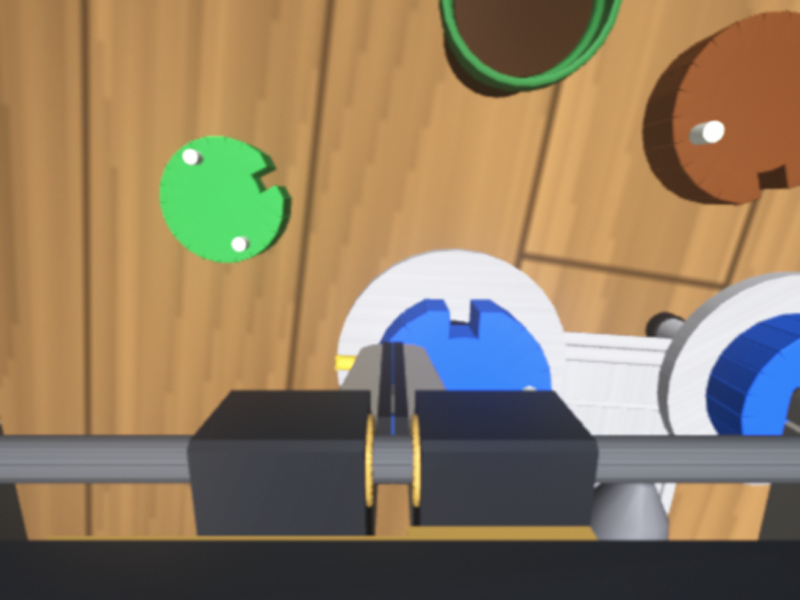

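The notch mouth is at about (459,300) and the key's end at about (336,362). The fingertip hangs over the clear side of peg A. I'll cross-check and compute the sweep rows.

Run:
```python
from h import *
c=snap("wrist");k=.64
f=lambda u,v,z: ray(c,((u+.5)*k-.5,(v+.5)*k-.5),z)[:2]
N=f(459,299,162);K=f(337,362,129);print(N,K)
for p in(N,K):print(np.degrees(np.arctan2(*(p-C)[::-1]))%360,np.linalg.norm(p-C))
L,Rr,T=f(337,362,122),f(566,362,122),f(452,249,122);print(L,Rr,T)
s=env.sense();M=R.from_rotvec(s["tcp_rot"]).as_matrix()
p0=np.array([*polar(188.4,24),166.]);y0=98.8
for th,o in [(188.4,18),(188.4,15)]+[(188.4+5*i,15) for i in range(1,19)]:
    p=np.array([*polar(th,o),166.]); print(th,o,(M.T@(p-p0)).round(1),"roll",round(-(th-188.4),1))
```

```text
[535.10248785 167.01013463] [478.68373593 112.88037277]
101.62092023919264 46.15625640135364
187.72948571943274 66.31882924645211
[478.17805489 110.09439259] [612.61212456 130.98127991] [533.30080976 186.47475098]
188.4 18 [-6. -0. -0.] roll -0.0
188.4 15 [-9.  -0.1 -0. ] roll -0.0
193.4 15 [-12.   -1.3  -0. ] roll -5.0
198.4 15 [-15.1  -2.2  -0. ] roll -10.0
203.4 15 [-18.3  -2.9  -0. ] roll -15.0
208.4 15 [-21.5  -3.2  -0. ] roll -20.0
213.4 15 [-24.8  -3.3  -0. ] roll -25.0
218.4 15 [-28.   -3.1  -0. ] roll -30.0
223.4 15 [-31.2  -2.7  -0. ] roll -35.0
228.4 15 [-34.4  -1.9  -0. ] roll -40.0
233.4 15 [-37.4  -0.9  -0. ] roll -45.0
238.4 15 [-40.4   0.4  -0. ] roll -50.0
243.4 15 [-43.3   1.9  -0. ] roll -55.0
248.4 15 [-46.    3.7  -0. ] roll -60.0
253.4 15 [-48.5   5.7  -0. ] roll -65.0
258.4 15 [-50.9   7.9  -0. ] roll -70.0
263.4 15 [-53.   10.3  -0. ] roll -75.0
268.4 15 [-55.   12.9  -0. ] roll -80.0
273.4 15 [-56.7  15.7  -0. ] roll -85.0
278.4 15 [-58.1  18.6  -0. ] roll -90.0
```

Call:
jog_arm(deltas=[[-2,0.5,10,0],[-4,1,20,0],[-4,1,28,0],[-4,1,34,0],[-4,1,35,0],[-4,1,35,0]])

```text
t: 3.3
eef_pos: [507.6, 139.6, 164.7]
tcp_rot: [-2.047, -2.382, 0.002]
wrist_force: [-0.4, 0.0, 0.5]
grip_width: 0.5
grasp_force: 0.0
```

Call:
jog_arm(deltas=[[-3,0,-1,0],[-6,0,-1,0],[-9,0,-1,0],[-12,-1.3,-1,-5],[-15.1,-2.2,-1,-10],[-18.3,-2.9,-1,-15],[-21.5,-3.2,-1,-20],[-21.5,-3.2,-1,-20]])

```text
t: 3.97
eef_pos: [508.4, 117.5, 166.9]
tcp_rot: [1.598, 2.704, 0.0]
wrist_force: [-0.6, 0.2, 0.7]
grip_width: 0.8
grasp_force: 0.0
```

Run:
```python
from h import *
print(yaw(),env.sense()["eef_pos"],polar(208.4,15))
c=snap("scene");u,v=proj(c,[*C,150]).astype(int);r=40
d=snap("wrist")[0]
cv2.imwrite("pics/w3.png",np.hstack([cv2.resize(c[0][v-r:v+r,u-r:u+r],(380,380),interpolation=cv2.INTER_CUBIC),cv2.resize(d,(420,380))])[:,:,::-1])
s=env.sense();M=R.from_rotvec(s["tcp_rot"]).as_matrix()
p0=np.array([*polar(208.4,15),165.])
for th in [213.4+5*i for i in range(14)]:
    p=np.array([*polar(th,15),165.]); print(th,(M.T@(p-p0)).round(1),"roll",round(-(th-208.4),1))
```

```text
118.84960468915638 [508.37342249 117.46357935 166.93982021] [507.35758539 118.82350548]
213.4 [-3.  -1.2 -0. ] roll -5.0
218.4 [-6.1 -2.1 -0. ] roll -10.0
223.4 [-9.3 -2.7  0. ] roll -15.0
228.4 [-12.5  -3.1   0. ] roll -20.0
233.4 [-15.8  -3.2   0. ] roll -25.0
238.4 [-19.  -3.   0.] roll -30.0
243.4 [-22.2  -2.5   0. ] roll -35.0
248.4 [-25.4  -1.7   0. ] roll -40.0
253.4 [-28.4  -0.7   0. ] roll -45.0
258.4 [-31.4   0.6   0. ] roll -50.0
263.4 [-34.2   2.2   0. ] roll -55.0
268.4 [-36.9   4.    0. ] roll -60.0
273.4 [-39.5   6.    0. ] roll -65.0
278.4 [-41.8   8.2   0. ] roll -70.0
```

View pics/w3.png

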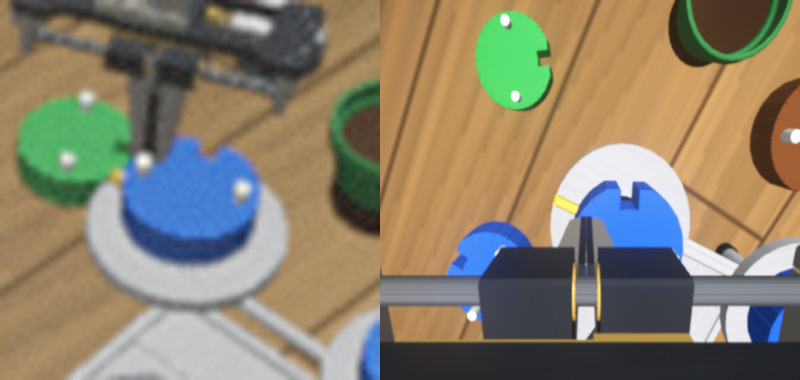

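The finger is against the peg, and the notch now faces up in both views, so the cap is turning. Continuing, stopping a little short of the key.

Call:
jog_arm(deltas=[[-3,-1.2,1,-5],[-6.1,-2.1,1,-10],[-9.3,-2.7,1,-15],[-12.5,-3.1,1,-20],[-15.8,-3.2,1,-25],[-19,-3,1,-30],[-22.2,-2.5,1,-35],[-22.2,-2.5,1,-35]])

```text
t: 4.73
eef_pos: [517.0, 97.2, 165.7]
tcp_rot: [0.714, 3.059, 0.0]
wrist_force: [-1.0, -0.8, 0.1]
grip_width: 0.1
grasp_force: 0.0
```

Run:
```python
from h import *
s=env.sense();print(yaw(),s["eef_pos"],polar(243.4,15))
M=R.from_rotvec(s["tcp_rot"]).as_matrix()
p0=np.array([*polar(243.4,15),165.])
for th in [248.4,253.4,258.4,263.4,268.4]:
    p=np.array([*polar(th,15),165.]); print(th,(M.T@(p-p0)).round(1),"roll",round(-(th-243.4),1))
```

```text
153.71559807580033 [516.98326417  97.18431144 165.72901953] [515.76387746  98.11514227]
248.4 [-3.  -1.2  0. ] roll -5.0
253.4 [-6.1 -2.1  0. ] roll -10.0
258.4 [-9.3 -2.8  0. ] roll -15.0
263.4 [-12.5  -3.1   0. ] roll -20.0
268.4 [-15.8  -3.2   0. ] roll -25.0
```

Call:
jog_arm(deltas=[[-3,-1.2,0,-5],[-6.1,-2.1,0,-10],[-9.3,-2.8,0,-15],[-12.5,-3.1,0,-20],[-15.8,-3.2,0,-25],[-15.8,-3.2,0,-25]])

```text
t: 5.23
eef_pos: [529.7, 87.5, 165.7]
tcp_rot: [0.038, 3.141, 0.0]
wrist_force: [0.5, 0.1, 0.2]
grip_width: 0.5
grasp_force: 0.0
```

Call:
jog_arm(deltas=[[5,0,0,0],[10,0,0,0],[10,0,-20,0],[10,5,-50,0],[0,15,-80,0],[0,25,-110,0],[0,30,-120,0],[0,30,-120,0]])

```text
t: 5.9
eef_pos: [530.9, 118.7, 288.2]
tcp_rot: [0.039, 3.137, 0.002]
wrist_force: [-0.7, 0.0, -1.0]
grip_width: 1.0
grasp_force: 0.0
```

Run:
```python
from h import *
print(yaw(),env.sense()["eef_pos"])
c=snap("wrist"); cv2.imwrite("pics/w4.png",cv2.resize(c[0],(800,600),interpolation=cv2.INTER_CUBIC)[:,:,::-1])
```

```text
178.56162916686415 [530.93930315 118.66400506 288.23113204]
```

View pics/w4.png

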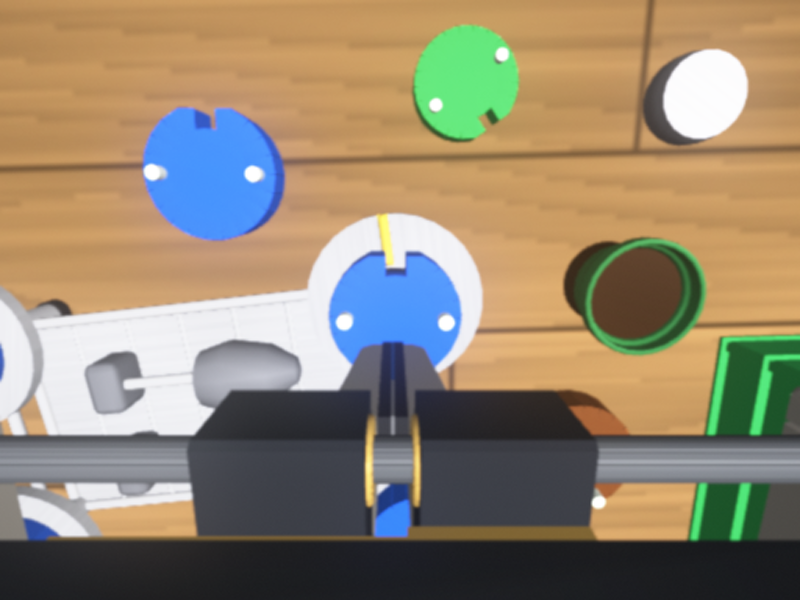

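Pegs at (344,322) and (447,322), notch mouth about (396,252), key's end (382,215) and its line running to (391,264). A few degrees are still missing.

Run:
```python
from h import *
c=snap("wrist");k=.64
f=lambda u,v,z: ray(c,((u+.5)*k-.5,(v+.5)*k-.5),z)[:2]
A,B=f(344,322,174),f(447,322,174);K,K2=f(382,215,130),f(391,264,130);L,Rr=f(307,300,122),f(482,300,122)
an=lambda d:np.degrees(np.arctan2(d[1],d[0]))%360
m=(A+B)/2;print(A,B,m,"notch",an(A-B)-90,"key",an(K-m),an(K-(L+Rr)/2),an(K-K2),np.linalg.norm(K-m),"fl",(L+Rr)/2)
```

```text
[542.98462624  84.68916319] [544.65015799 152.49110879] [543.81739212 118.59013599] notch 178.59283164355145 key 186.6382497297577 186.5963795829474 188.88760432309854 68.0312464424846 fl [540.96658883 118.21042271]
```

Run:
```python
from h import *
M=R.from_rotvec(env.sense()["tcp_rot"]).as_matrix()
print(delta([*polar(268.4,23),200]),delta([*polar(268.4,23),166]))
p0=np.array([*polar(268.4,23),165.])
for th,o in [(268.4,15),(272.5,15),(276.6,15)]:
    p=np.array([*polar(th,o),165.]); print(th,(M.T@(p-p0)).round(1),"roll",round(-(th-268.4),1))
```

```text
[  7.8 -29.1  84.6] [  7.8 -29.1 118.6]
268.4 [-8. -0. -0.] roll -0.0
272.5 [-10.5  -1.   -0. ] roll -4.1
276.6 [-13.   -1.8  -0. ] roll -8.2
```

Call:
jog_arm(deltas=[[4,-15,30,0],[8,-29,60,0],[8,-29,85,0],[8,-29,105,0],[8,-29,118,0],[8,-29,120,0],[8,-29,120,0]])

```text
t: 6.58
eef_pos: [519.6, 88.0, 163.5]
tcp_rot: [-0.038, -3.137, 0.001]
wrist_force: [-0.4, -0.3, 0.7]
grip_width: 0.4
grasp_force: 0.0
```

Call:
jog_arm(deltas=[[-4,0,0,0],[-8,0,0,0],[-10.5,-1,0,-4],[-13,-1.8,0,-8.2],[-13,-1.8,0,-8.2],[-13,-1.8,0,-8.2]])

```text
t: 7.08
eef_pos: [534.9, 86.6, 166.2]
tcp_rot: [-0.184, 3.135, 0.0]
wrist_force: [-0.6, -0.5, 0.4]
grip_width: 0.5
grasp_force: 0.0
```

Call:
jog_arm(deltas=[[5,0,0,0],[10,0,0,0],[10,0,-20,0],[10,5,-50,0],[0,15,-80,0],[0,25,-110,0],[0,30,-120,0],[0,30,-120,0]])

```text
t: 7.75
eef_pos: [531.6, 117.4, 288.3]
tcp_rot: [-0.188, 3.131, 0.001]
wrist_force: [-0.3, 0.3, 0.5]
grip_width: 0.1
grasp_force: 0.0
```

Run:
```python
from h import *
print(yaw(),env.sense()["eef_pos"])
c=snap("wrist"); u,v=256,192
cv2.imwrite("pics/w5.png",cv2.resize(c[0][110:260,150:350],(800,600),interpolation=cv2.INTER_CUBIC)[:,:,::-1])
```

```text
-173.14280315028466 [531.63384858 117.39276453 288.32995125]
```

View pics/w5.png

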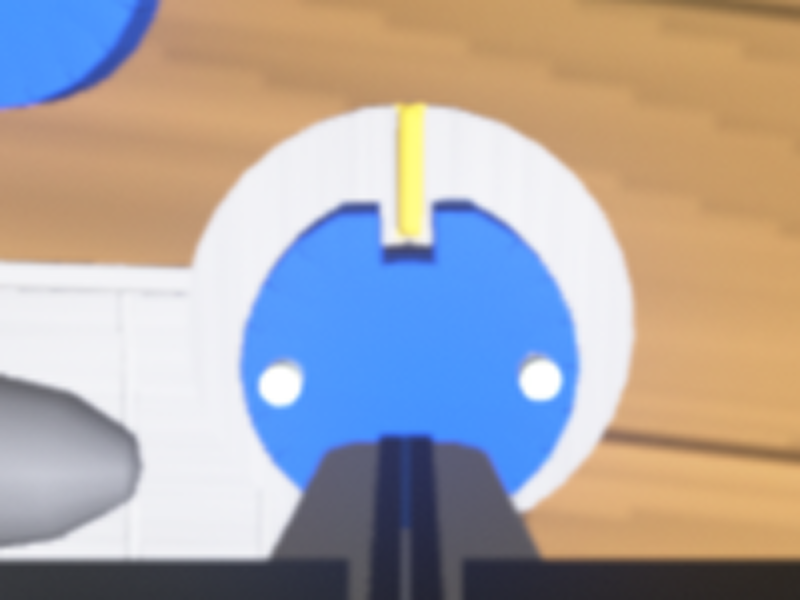

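The key (x≈411) sits centred in the notch (380–434), so the cap is aligned. Now press on its centre.

Run:
```python
from h import *
print(delta([544.5,120.5,172]))
```

```text
[-14.    2.1 114.1]
```

Call:
jog_arm(deltas=[[-7,1,30,0],[-13,2,60,0],[-13,2,85,0],[-13,2,105,0],[-13,2,114,0],[-13,2,116,0],[-13,2,116,0]])

```text
t: 8.38
eef_pos: [542.6, 119.5, 168.5]
tcp_rot: [0.187, -3.134, 0.001]
wrist_force: [-0.2, -1.1, 0.1]
grip_width: 0.5
grasp_force: 0.0
```

Call:
jog_arm(deltas=[[0,0,2,0],[0,0,4,0],[0,0,6,0],[0,0,8,0],[0,0,9,0],[0,0,10,0],[0,0,11,0],[0,0,12,0]])

```text
t: 9.05
eef_pos: [543.7, 120.0, 158.4]
tcp_rot: [-0.188, 3.135, 0.0]
wrist_force: [-2.5, -0.3, 7.7]
grip_width: 0.3
grasp_force: 3.5
```

It is sliding at about 7–8 N; continuing.

Call:
jog_arm(deltas=[[0,0,1,0],[0,0,2,0],[0,0,3,0],[0,0,4,0],[0,0,5,0],[0,0,6,0],[0,0,6,0]])

```text
t: 9.63
eef_pos: [543.7, 119.9, 152.4]
tcp_rot: [-0.188, 3.135, 0.0]
wrist_force: [-1.5, -0.0, 6.5]
grip_width: 0.5
grasp_force: 3.4
```

Call:
jog_arm(deltas=[[0,0,1,0],[0,0,1,0],[0,0,2,0],[0,0,2,0]])

```text
t: 9.97
eef_pos: [543.7, 120.0, 152.3]
tcp_rot: [-0.188, 3.135, 0.0]
wrist_force: [-8.4, -2.1, 26.3]
grip_width: 0.5
grasp_force: 13.1
```

The force rose to 26 N with the tip stopped at 152.3, so the cap is hard down. Retracting to check.

Call:
jog_arm(deltas=[[0,0,-3,0],[0,0,-8,0],[0,0,-30,0],[0,0,-60,0],[5,0,-100,0],[12,0,-134,0],[12,0,-134,0],[12,0,-134,0]])

```text
t: 10.63
eef_pos: [532.5, 118.7, 285.7]
tcp_rot: [-0.188, 3.132, 0.001]
wrist_force: [0.4, 0.6, -1.0]
grip_width: 0.6
grasp_force: 0.0
```

Run:
```python
from h import *
print(env.sense()["eef_pos"])
c=snap("wrist")[0][110:260,150:350]; d=snap("side");u,v=proj(d,[544,120,150]).astype(int)
e=d[0][v-30:v+30,u-30:u+30]
cv2.imwrite("pics/w6.png",np.hstack([cv2.resize(c,(480,360),interpolation=2),cv2.resize(e,(320,360),interpolation=2)])[:,:,::-1])
```

```text
[532.4947599  118.71211422 285.74286441]
```

View pics/w6.png

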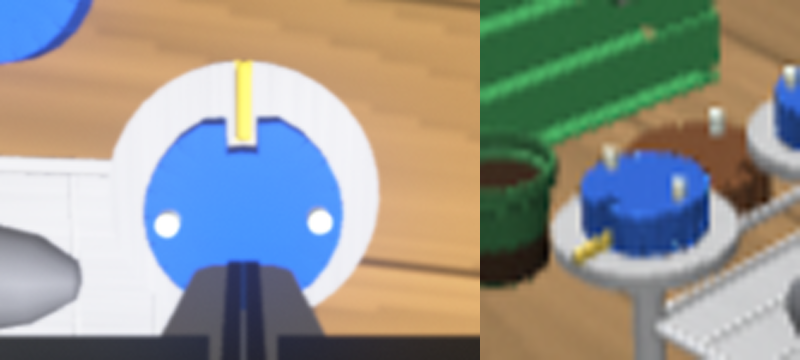

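The cap lies flat on the flange with the key in its notch (key at (244,100) in the wrist crop), and the arm is clear.

```bash
python3 -c "
from workcell import env
print(env.sign_off())"
```

```text
the job is handed in; nothing more can be done
None
```

I turned the proud cap until its notch lay over the key, then pressed it down until it stopped hard at 152 mm, level with the other three caps; the job is handed in, with no verdict returned.

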